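# Power up a bench test box and hold its test key

### The arm

A 7-joint arm with a two-finger parallel gripper is mounted at the origin on a cart in front of the work surface, level with it; the furniture and walls round the work are solid. World frame = base frame: x ahead of the robot, y to its left, z up, the work surface at z = 0. Lengths are in m, angles in degrees, forces in N, time in s.
With the tool pointing down it reaches from about 0.35 to 0.775 m from the base axis. Payload 3.1 kg.
Tool frame: the origin (TCP) lies between the finger pads; the fingertips stand 11 mm ahead of it and the grasp point (between the pads) lies 8 mm behind it; z points along the fingers, y is the line along which they close (so a half turn about z gives the same grasp; the last joint's range is limited). The gripper opens to 85 mm and grips with 20 to 120 N. Pads are 22 mm wide; open, the fingers measure 114 mm over their backs; the gripper's body (76 mm by 85 mm) begins 54 mm behind the grasp point. The pads swing forward as they close: fully open they stand 13 mm farther back than shut.
Start: joints at [-74.639, 17.813, 0.802, 86.603, -0.252, 75.585, -1.558], TCP at [0.168, 0.524, 0.242] pointing down, gripper open.
Joint ranges: [-154.91, 154.91], [-16.99, 109.72], [-72.82, 74.43], [7.12, 147.25], [-82.49, 262.49], [11.32, 116.49], [-174.64, 174.64]. Speed limits (degrees/s): [159.86, 159.86, 180, 180, 180, 180, 180].

### API

Orientations are given as a 3x3 rotation matrix whose columns are the frame's x, y, z axes.
In Python, from station import manip gives the robot as it stands. The module is installed in compiled form; this text tells all that it offers.
- The arm moves only by the tool move_arm, never from a script. Its argument "series" is a list of rows, each a list of 3 entries, a list of its own where there are three numbers: the shift along the tool's x, y, z each as a share of 8 cm, from -1 to 1, then the turn, a rotation vector about the tool's x, y, z each as a share of 180 degrees, from -1 to 1, then the opening, from 0 (shut) to 1 (fully open). In form: [[[dx, dy, dz], [rx, ry, rz], gripper], ...]. A call has 1 to 5 rows; each row is the pose to reach, as a shift and turn from the pose commanded when the call began, along the tool's axes at that moment, turning the shorter way round; what a row does not reach only later rows make up. A row lasts 1/8 s, in which the tool goes at most 62.5 mm and 10.7 degrees, less where a joint would pass 70% of its speed; a pose out of reach is approached as far as the arm can. A call with a number of a shift or a turn outside -1 to 1 is refused whole. A call with a gripper value outside its range is refused whole. The fingers move at their own pace and stop on an object; the grip force is fixed at half the most. Time passes only in rows, so rows that repeat a pose let the fingers close. It gives the time, the measured TCP pose, the force, the opening and the grip force at its end, in the units of the state.
- manip.sense(): the state, without advancing time (a new reading comes with each control period).
- manip.snapshot(name): name is "scene" or "top" or "wrist"; returns a dict with "pixels" (420x560x3 uint8, red, green, blue), "fovy" (degrees; the focal length in pixels is half the picture's height over the tangent of half this angle, whatever the lens; pixels are square), "cx", "cy" (the principal point, pixels), "rvec" (rotation vector, rad) and "tvec" (3), from world to camera coordinates, as OpenCV has them. Camera axes: x right, y down, z forward; pixel columns grow to the right and rows downward; lengths in m; the calibration is good to about 2 mm. A picture is of the moment at which its call begins. There is no depth.
- manip.sign_off(): hands the job in; it is judged then, once.
The state is a dict: "time_s": time; "q": joint angles; "joint_velocities": joint speeds; "tau": joint torques, N m; "eef_pos": TCP position; "ee_rot": TCP orientation; "contact_force": force on the tool from outside, world axes, zero at the start; "wrist_torque": the same for the moment, N m; "opening": finger opening in m; "grip_force": force on a finger pad.
Only numpy, scipy, OpenCV 4.12 (cv2) and the standard library are available. Lean on these libraries where they do the work, as an engineer would, in place of code of your own. Each camera call takes 0.05 s, during which the arm holds its last target. There are 200 camera calls.

### The job

Power up the bench test box: first press the slim round breaker pin fully in, then press down the raised far end of the rocker so that it tips fully over, then press the square test key down and keep it pressed, so that the program finishes with a finger still holding the key down. Never press the broad mushroom stop button, and leave the jar, spool, tape roll and heatsink round the box where they stand.

Things in the scene. Friction and masses are not known exactly. Their poses are not given: they have to be found in the camera images.
- test_box: The test box, fixed to the desk: dark case 120 (x) x 290 (y) x 55 mm high, flat bare aluminium panel on top. Origin: centre of its underside; z up, x from front to back (away from the robot at yaw 0), y along its length, to the left. Four controls stand in a row along y on the panel's midline, 70 mm apart (y = -105, -35, 35, 105 mm); which is where varies. Their axes are parallel to the box's.
- breaker_top (a point): Centre of the top of the breaker pin: a slim black round pin, 14 mm across, standing 18 mm over the panel out of a steel hexagon nut (22 mm wide, 6 mm high) when it is out. Pressed straight down it slides 7 mm, against about 3 N of friction, and stays in.
- breaker (a joint): Depth of the breaker pin in m: about 0 = out (it stands out), 0.007 = fully in.
- rocker_press (a point): Where to press the rocker: on top of its far half, 20 mm from the pivot. Grey paddle 56 mm long (box x), 30 mm wide, three fine black ribs on the far half; turns about the box's y axis in a black frame 68 x 40 mm, 6 mm high; its middle is 12 mm over the panel. At first the far end is up (this point 16 mm over the panel); fully over, this point is 8 mm over the panel. Moves with the paddle.
- rocker (a joint): Angle of the rocker in rad: about 0 = off, far end up; 0.40 = on, far end fully down. It has friction (about 0.04 Nm, so 2 to 5 N on the far half) and stays where it is left.
- test_key_top (a point): Centre of the top of the square test key: a grey square cap, 32 x 32 mm, its top 17 mm over the panel at rest, in a black square frame 42 mm wide and 5 mm high. It goes straight down 7 mm against a spring: 1 N at the start, 6 N at the bottom, and springs back when let go.
- test_key (a joint): Depth of the test key in m: 0 = up, 0.007 = fully down.
- test_key_base: The test key's fixed frame, which carries the key. Origin at its centre, on the panel (55 mm over the desk).
- stop_top (a point): Centre of the top of the mushroom stop button, which must not be pressed: a broad grey domed head, 40 mm across, on a neck; its top is 21 mm over the panel.
- stop_button (a joint): Depth of the stop button in m: 0 = up, 0.005 = fully pressed; a spring holds it up.
- flux_jar: Bystander: a small round jar, 43 mm across and 38 mm high, loose on the desk in front of the box. Origin at the centre of its underside.
- solder_spool: Bystander: a white spool, 69 x 52 x 46 mm, loose on the desk behind the box. Origin at the centre of its underside.
- tape_roll: Bystander: a roll of black tape lying flat, 73 mm across and 19 mm high, loose on the desk behind the box. Origin at the centre of its underside.
- heatsink: Bystander: a small finned heatsink, 22 x 30 x 15 mm, loose on the desk in front of the box. Origin at the centre of its underside.

How it is judged:
By the outcome, as a careful person would: the job done as asked, in the order asked, and still so for the second after the job is handed in, while the arm keeps its last pose, push and grip.
It also fails if it takes over 40 s, if anything falls off the work surface, if the arm or the gripper's body presses on something with over 40 N, if the wrist force passes 120 N, or if a joint passes its speed limit or range.

## Working session

There is one attempt and no reset: what is moved stays moved. The work goes in short steps, Python scripts to look and compute and a tool call to move; the robot and the scene stay as the last step left them, time stands still between calls to the robot, and variables do not carry over. Pictures are saved under pics/ and viewed, at most 10 in all, crops included, and the job is handed in when it is done.

Besides the shell and the picture viewer there is one more tool, called after ">>>" as name(argument=value, ...), one argument or row to a line, values as JSON. move_arm: Moves the arm, as the interface text tells. Its arguments: {"type":"object","properties":{"series":{"type":"array","items":{"type":"array"}}},"required":["series"]}

```bash
mkdir -p pics
cat > h.py <<'E'
import numpy as np, cv2, json
from station import manip
def snap(n,f):
    s=manip.snapshot(n); cv2.imwrite(f'pics/{f}.png',cv2.cvtColor(s['pixels'],cv2.COLOR_RGB2BGR))
    d={k:np.array(s[k]).tolist() for k in('fovy','cx','cy','rvec','tvec')}; json.dump(d,open(f'pics/{f}.json','w')); return s
def cam(f):
    d=json.load(open(f'pics/{f}.json')); R=cv2.Rodrigues(np.array(d['rvec'],float).reshape(3))[0]; return d,R,np.array(d['tvec'],float).reshape(3)
def unproj(f,u,v,z):
    d,R,t=cam(f); F=210/np.tan(np.radians(d['fovy']/2))
    r=R.T@np.array([(u-d['cx'])/F,(v-d['cy'])/F,1]); c=-R.T@t
    return c+r*(z-c[2])/r[2]
def proj(f,p):
    d,R,t=cam(f); F=210/np.tan(np.radians(d['fovy']/2)); q=R@np.array(p)+t
    return q[:2]/q[2]*F+[d['cx'],d['cy']]
E
python3 - <<'E'
from h import *
for n in('top','scene'):
    snap(n,n+'1')
    d,R,t=cam(n+'1');print(n,d,-R.T@t)
print(manip.sense())
E
```

```text
top {'fovy': 55.479071346979865, 'cx': 274.67086514479314, 'cy': 207.1655651852358, 'rvec': [2.2340422436708196, -2.169251991990716, 0.08348241638428162], 'tvec': [-0.009287452368468445, 0.5756969220812187, 0.8876675341890963]} [0.5242734  0.02418762 0.91870518]
scene {'fovy': 50.12603859927218, 'cx': 277.90578414948584, 'cy': 209.39928053935964, 'rvec': [2.4347539861298073, -0.5835245775446768, 0.18054313438376737], 'tvec': [-0.507209710436334, 0.2588866597867014, 0.7492439252651405]} [ 0.35016762 -0.45083868  0.74818285]
{'time_s': 0.1, 'q': array([-74.63801236,  17.85578934,   0.80422734,  86.68169378,
        -0.2547806 ,  75.58357626,  -1.55798996]), 'joint_velocities': array([ 0.04759744, -0.13730686, -0.071697  , -0.12392722, -0.09071923,
       -0.02799616,  0.02266862]), 'tau': array([ 8.76964041e-04, -3.80856514e+01,  1.46790007e-01, -2.31242877e+01,
        1.22963576e-02,  8.03741656e-03,  1.32801085e-05]), 'eef_pos': array([0.16749071, 0.5232297 , 0.24133797]), 'ee_rot': array([[-9.52398918e-01,  3.04854004e-01, -5.81134643e-04],
       [ 3.04854553e-01,  9.52396821e-01, -1.99897227e-03],
       [-5.59239158e-05, -2.08098057e-03, -9.99997833e-01]]), 'contact_force': array([-0.08888211, -0.91875935,  0.06305971]), 'wrist_torque': array([-0.01276139,  0.02072699, -0.00182481]), 'grip_force': 0.0, 'opening': 0.08520504930246388}
```

View pics/top1.png

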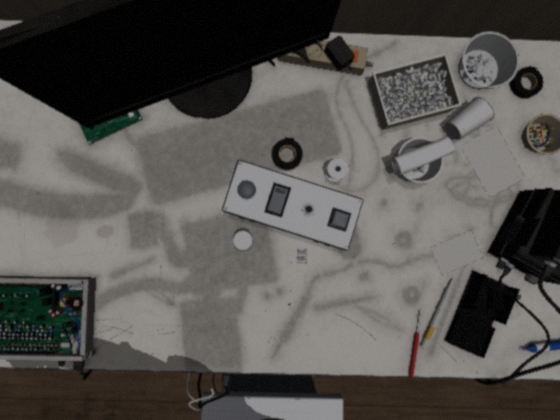

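View pics/scene1.png

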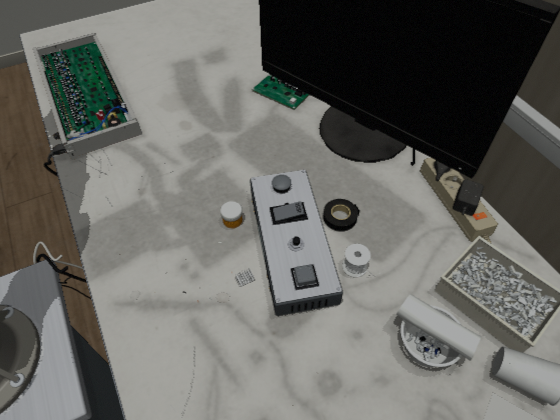

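The top view shows, from left to right: stop (246,189), rocker (278,200), breaker (308,210) and key (340,219). The scene view shows the same order. Next I'll enlarge both.

Run:
```python
import cv2,numpy as np
a=cv2.imread('pics/top1.png')[150:260,215:370]; b=cv2.imread('pics/scene1.png')[165:320,240:350]
cv2.imwrite('pics/ca.png',cv2.convertScaleAbs(cv2.resize(a,None,fx=5,fy=5,interpolation=cv2.INTER_CUBIC),alpha=1.3))
cv2.imwrite('pics/cb.png',cv2.convertScaleAbs(cv2.resize(b,None,fx=3.8,fy=3.8,interpolation=cv2.INTER_CUBIC),alpha=1.3))
```

```text
(no output)
```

View pics/ca.png

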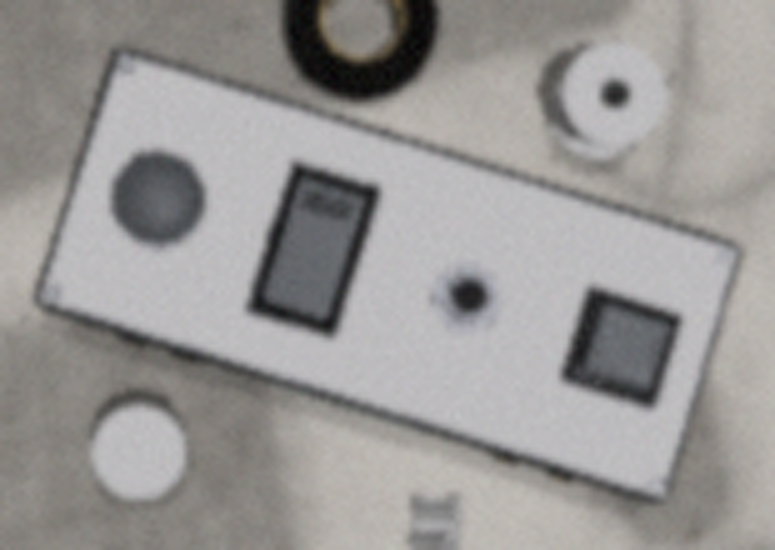

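View pics/cb.png

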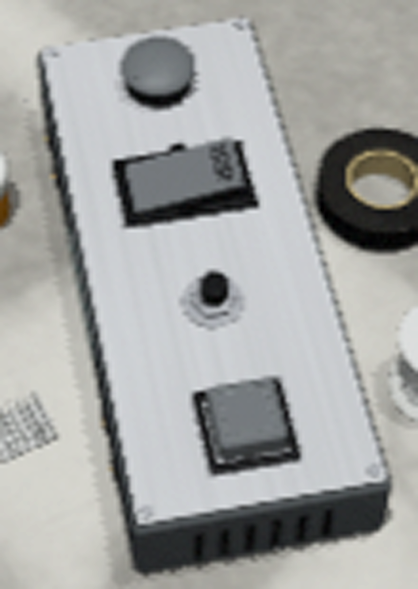

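Top crop: the panel corners are (118,52), (740,246), (662,497) and (40,303), the pin is (468,296), the key is (624,346) and the rib centre is (327,205). Scene crop: the panel corners are (40,55), (243,20), (386,478) and (135,525), and the pin top is (214,278).

```bash
cat >> h.py <<'E'
def b2w(P,p):
    c,s=np.cos(P[2]),np.sin(P[2]); return np.array([P[0]+c*p[0]-s*p[1],P[1]+s*p[0]+c*p[1],p[2]])
E
python3 - <<'E'
from h import *
from scipy.optimize import least_squares
T=lambda u,v:(u/5+215-.4,v/5+150-.4); S=lambda u,v:(u/3.8+240-.37,v/3.8+165-.37)
# order: back-left, back-right, front-right, front-left (box)
B=[(.06,.145,.055),(.06,-.145,.055),(-.06,-.145,.055),(-.06,.145,.055)]
ob=[('top1',T(*p),b) for p,b in zip([(118,52),(740,246),(662,497),(40,303)],B)]
ob+=[('scene1',S(*p),b) for p,b in zip([(243,20),(386,478),(135,525),(40,55)],B)]
ob+=[('top1',T(468,296),(0,-.035,.073)),('scene1',S(214,278),(0,-.035,.073)),('top1',T(624,346),(0,-.105,.072)),('scene1',S(246,415),(0,-.105,.072))]
def f(P,sel=None): return np.concatenate([proj(n,b2w(P,b))-np.array(p) for n,p,b in ob if sel in(None,n)])
for sel in('top1','scene1',None):
    r=least_squares(f,[.5,0,-.3],args=(sel,)); print(sel,r.x,np.degrees(r.x[2]),np.abs(r.fun).max(),np.sqrt((r.fun**2).mean()))
np.save('P.npy',r.x); P=r.x
print(r.fun.reshape(-1,2).round(1).tolist())
for n,b in dict(brk=(0,-.035,.073),rock=(.02,.035,.071),key=(0,-.105,.072),stop=(0,.105,.076)).items(): print(n,b2w(P,b), np.hypot(*b2w(P,b)[:2]))
for uv in[(200,110),(80,120),(340,5),(290,60),(110,80)]: print(uv,unproj('top1',*uv,.0),unproj('top1',*uv,.3))
for n,uv in dict(jar=(242,240),tape=(287,153),spool=(337,169)).items(): print(n,unproj('top1',*uv,.03))
E
```

```text
top1 [ 0.5806534  -0.02991223 -0.27389406] -15.692973490152715 2.4737961415434313 1.2597590746973204
scene1 [ 0.58084063 -0.03141534 -0.27556422] -15.788666733260346 2.8156199501891876 1.7143217414476242
None [ 0.58079818 -0.03071155 -0.27464449] -15.73596995383609 3.0085005639521967 1.5260363325937367
[[-0.8, -1.8], [1.8, -0.7], [1.5, 1.9], [-2.1, 0.5], [1.2, -2.5], [2.2, 1.1], [-1.2, 1.6], [-2.4, -3.0], [0.8, -0.0], [-0.7, 0.6], [1.0, -0.2], [-0.4, -1.5]]
brk [ 0.57130601 -0.06439981  0.073     ] 0.5749242486344068
rock [ 0.60954078 -0.00244739  0.071     ] 0.609545689515155
key [ 0.55232168 -0.13177633  0.072     ] 0.5678241222654683
stop [0.60927468 0.07035322 0.076     ] 0.6133230856167184
(200, 110) [0.79791151 0.18768897 0.        ] [0.70855593 0.13429817 0.3       ]
(80, 120) [0.7648145  0.46289895 0.        ] [0.68626664 0.31963928 0.3       ]
(340, 5) [ 1.06315875 -0.13421751  0.        ] [ 0.8871876  -0.08249086  0.3       ]
(290, 60) [ 0.92480547 -0.01872457  0.        ] [ 0.79401311 -0.00471174  0.3       ]
(110, 80) [0.86147538 0.39907629 0.        ] [0.75136324 0.27665769 0.3       ]
jar [0.49993643 0.07817034 0.03      ]
tape [ 0.69768686 -0.01628567  0.03      ]
spool [ 0.66506768 -0.12973717  0.03      ]
```

Run:
```python
from h import *
from scipy.optimize import least_squares
for a,b in [((80,124),(262,65)),((335,35),(476,175))]:
    r=least_squares(lambda X:np.r_[proj('top1',X)-a,proj('scene1',X)-b],[.8,.1,.2]);print(r.x,r.fun)
```

```text
[0.7375719  0.42597403 0.07549212] [ 0.21657322 -0.50994063 -0.64385384  0.07731122]
[ 0.94018687 -0.10808107  0.09684625] [-0.04624286  0.07538019  0.07716251 -0.02108201]
```

>>> move_arm(
  series=[
    [[-0.5, -0.4, 0], [0, 0, 0], 0],
    [[-1, -0.8, 0], [0, 0, 0], 0],
    [[-1, -0.8, 0], [0, 0, 0], 0],
  ],
)

```text
time_s: 0.48
eef_pos: [0.2281, 0.4343, 0.242]
ee_rot: [[-0.95, 0.313, 0.002], [0.313, 0.95, -0.003], [-0.002, -0.002, -1.0]]
contact_force: [-0.0, 0.3, -0.2]
opening: 0.0322
grip_force: 0.0
```

>>> move_arm(
  series=[
    [[-0.5, -0.4, 0], [0, 0, -0.013], 0],
    [[-1, -0.8, 0], [0, 0, -0.013], 0],
    [[-1, -0.8, 0], [0, 0, -0.013], 0],
  ],
)

```text
time_s: 0.85
eef_pos: [0.2837, 0.3498, 0.2422]
ee_rot: [[-0.962, 0.273, 0.001], [0.273, 0.962, -0.002], [-0.001, -0.001, -1.0]]
contact_force: [-0.6, -0.2, -0.6]
opening: -0.0001
grip_force: 0.0
```

>>> move_arm(
  series=[
    [[-0.5, -0.4, 0], [0, 0, 0], 0],
    [[-1, -0.8, 0], [0, 0, 0], 0],
  ],
)

```text
time_s: 1.1
eef_pos: [0.3409, 0.2711, 0.2421]
ee_rot: [[-0.965, 0.261, -0.0], [0.261, 0.965, 0.001], [0.0, 0.001, -1.0]]
contact_force: [0.5, 0.6, -0.3]
opening: -0.0001
grip_force: 0.0
```

>>> move_arm(
  series=[
    [[-0.5, -0.4, 0], [0, 0, 0], 0],
    [[-1, -0.8, 0], [0, 0, 0], 0],
  ],
)

```text
time_s: 1.35
eef_pos: [0.4016, 0.1878, 0.2422]
ee_rot: [[-0.965, 0.263, 0.0], [0.263, 0.965, 0.001], [0.0, 0.001, -1.0]]
contact_force: [1.1, 0.8, -0.2]
opening: 0.0001
grip_force: 0.0
```

>>> move_arm(
  series=[
    [[-0.5, -0.4, 0], [0, 0, 0], 0],
    [[-1, -0.8, 0], [0, 0, 0], 0],
  ],
)

```text
time_s: 1.6
eef_pos: [0.4621, 0.1051, 0.2422]
ee_rot: [[-0.965, 0.263, 0.0], [0.263, 0.965, 0.001], [0.0, 0.001, -1.0]]
contact_force: [0.2, 0.4, 0.5]
opening: -0.0002
grip_force: 0.0
```

>>> move_arm(
  series=[
    [[-0.5, -0.4, 0.3], [0, 0, 0], 0],
    [[-1, -0.8, 0.6], [0, 0, 0], 0],
    [[-1, -0.8, 0.6], [0, 0, 0], 0],
    [[-1, -0.8, 0.6], [0, 0, 0], 0],
  ],
)

```text
time_s: 2.1
eef_pos: [0.5214, 0.0234, 0.1938]
ee_rot: [[-0.965, 0.264, -0.001], [0.264, 0.965, 0.001], [0.001, 0.001, -1.0]]
contact_force: [0.1, 0.5, -0.3]
opening: 0.0001
grip_force: 0.0
```

>>> move_arm(
  series=[
    [[-0.5, -0.5, 0.2], [0, 0, 0], 0],
    [[-0.89, -0.895, 0.6], [0, 0, 0], 0],
    [[-0.89, -0.895, 0.6], [0, 0, 0], 0],
    [[-0.89, -0.895, 0.6], [0, 0, 0], 0],
  ],
)

```text
time_s: 2.6
eef_pos: [0.5715, -0.0635, 0.1467]
ee_rot: [[-0.965, 0.262, 0.001], [0.262, 0.965, 0.002], [0.0, 0.002, -1.0]]
contact_force: [-0.7, 0.8, -0.7]
opening: -0.0002
grip_force: 0.0
```

Run:
```python
from h import *
snap('wrist','w1'); P=np.load('P.npy'); snap('scene','s2')
for b in [(0,-.035,.073),(0,-.105,.072),(.02,.035,.071),(0,.105,.076)]: print(b,proj('w1',b2w(P,b)))
s=manip.sense();print(s['eef_pos'],s['eef_pos']+.011*s['ee_rot'][:,2], proj('w1',s['eef_pos']+.011*s['ee_rot'][:,2]))
```

```text
(0, -0.035, 0.073) [278.52218168 219.43587079]
(0, -0.105, 0.072) [177.97148217 218.11320772]
(0.02, 0.035, 0.071) [375.6592689  245.69267847]
(0, 0.105, 0.076) [482.24181221 222.58917435]
[ 0.57176907 -0.06333386  0.14745474] [ 0.57179119 -0.06330988  0.13645478] [280.37095477 261.0127109 ]
```

View pics/w1.png

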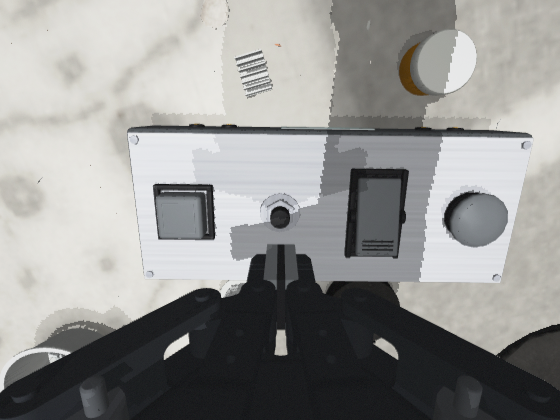

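The wrist view shows the pin at (280,216), predicted at (278,219), and the key at (182,216), predicted at (178,218). Both agree within about 2 mm, which is well inside the fingertip size, so I'll press the pin.

>>> move_arm(
  series=[
    [[0.012, -0.01, 0.4], [0, 0, 0], 0],
    [[0.012, -0.01, 0.7], [0, 0, 0], 0],
    [[0.012, -0.01, 0.8], [0, 0, 0], 0],
    [[0.012, -0.01, 0.85], [0, 0, 0], 0],
    [[0.012, -0.01, 0.87], [0, 0, 0], 0],
  ],
)

```text
time_s: 3.32
eef_pos: [0.5709, -0.066, 0.078]
ee_rot: [[-0.964, 0.265, 0.002], [0.265, 0.964, 0.001], [-0.002, 0.002, -1.0]]
contact_force: [-0.9, 2.2, 2.7]
opening: -0.0001
grip_force: 1.5
```

>>> move_arm(
  series=[
    [[0, 0, 0.015], [0, 0, 0], 0],
    [[0, 0, 0.025], [0, 0, 0], 0],
    [[0, 0, 0.025], [0, 0, 0], 0],
    [[0, 0, 0.025], [0, 0, 0], 0],
  ],
)

```text
time_s: 3.82
eef_pos: [0.5711, -0.0664, 0.0771]
ee_rot: [[-0.964, 0.265, 0.003], [0.265, 0.964, 0.002], [-0.002, 0.002, -1.0]]
contact_force: [-3.5, 2.8, 10.4]
opening: 0.0002
grip_force: 5.1
```

>>> move_arm(
  series=[
    [[0, 0, 0.025], [0, 0, 0], 0],
    [[0, 0, 0.025], [0, 0, 0], 0],
    [[0, 0, 0.025], [0, 0, 0], 0],
  ],
)

```text
time_s: 4.2
eef_pos: [0.5712, -0.0665, 0.0769]
ee_rot: [[-0.964, 0.265, 0.003], [0.265, 0.964, 0.002], [-0.002, 0.003, -1.0]]
contact_force: [-7.3, 3.0, 19.0]
opening: 0.0001
grip_force: 9.9
```

>>> move_arm(
  series=[
    [[0, 0, -0.3], [0, 0, 0], 0],
    [[0, 0, -0.6], [0, 0, 0], 0],
    [[-0.14, 0.45, -0.6], [0, 0, 0], 0],
    [[-0.28, 0.885, -0.6], [0, 0, 0], 0],
    [[-0.28, 0.885, -0.6], [0, 0, 0], 0],
  ],
)

```text
time_s: 4.82
eef_pos: [0.6126, -0.0005, 0.1208]
ee_rot: [[-0.966, 0.26, 0.003], [0.26, 0.966, 0.002], [-0.002, 0.002, -1.0]]
contact_force: [-0.0, -0.7, -0.2]
opening: 0.0001
grip_force: 0.0
```

Run:
```python
from h import *
s=snap('scene','s3');snap('wrist','w3'); P=np.load('P.npy')
a=cv2.imread('pics/s3.png')[150:320,220:400];b=cv2.imread('pics/w3.png')[130:300,80:500]
cv2.imwrite('pics/c3.png',np.hstack([cv2.resize(a,None,fx=2.4,fy=2.4),cv2.resize(b,(340,408)) if 0 else cv2.copyMakeBorder(b[:,:350],0,238,0,0,cv2.BORDER_CONSTANT)]))
e=manip.sense();print(e['eef_pos'],e['contact_force']); g=e['eef_pos']-np.r_[P[:2],0];c,q=np.cos(P[2]),np.sin(P[2]);print('box',c*g[0]+q*g[1],-q*g[0]+c*g[1])
print(proj('w3',b2w(P,(.02,.035,.071))),proj('w3',b2w(P,(0,-.035,.066))))
```

```text
[ 0.61064365 -0.00567152  0.12074081] [ 0.54628835 -0.43627876  0.2908926 ]
box 0.021935941636118467 0.0321958054220656
[281.11795872 228.61595061] [167.74678992 194.24405282]
```

View pics/c3.png

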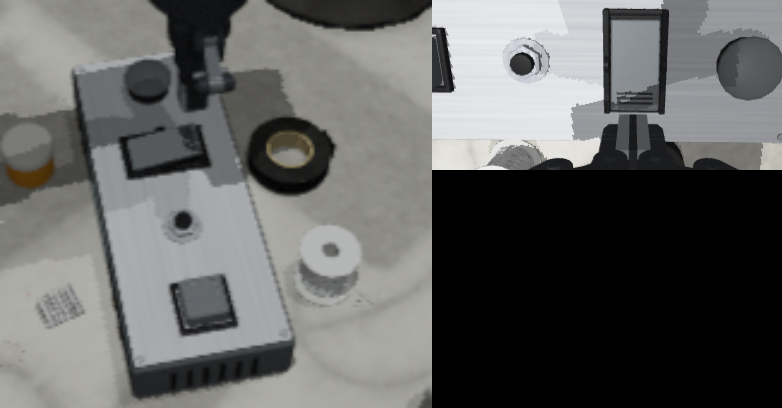

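The crop shows the pin low in its nut, the rocker's ribs at wrist (283,228) as predicted, and the fingertip centred about 2.5 mm off in y. I'll correct that and press.

>>> move_arm(
  series=[
    [[0, 0.03, 0.25], [0, 0, 0], 0],
    [[0, 0.03, 0.42], [0, 0, 0], 0],
    [[0, 0.03, 0.48], [0, 0, 0], 0],
    [[0, 0.03, 0.52], [0, 0, 0], 0],
    [[0, 0.03, 0.56], [0, 0, 0], 0],
  ],
)

```text
time_s: 5.55
eef_pos: [0.6115, -0.0037, 0.0768]
ee_rot: [[-0.964, 0.266, 0.001], [0.266, 0.964, -0.001], [-0.002, -0.001, -1.0]]
contact_force: [-1.6, -1.7, 4.4]
opening: 0.0002
grip_force: 2.2
```

>>> move_arm(
  series=[
    [[0, 0, 0.02], [0, 0, 0], 0],
    [[0, 0, 0.03], [0, 0, 0], 0],
    [[0, 0, 0.03], [0, 0, 0], 0],
    [[0, 0, 0.03], [0, 0, 0], 0],
  ],
)

```text
time_s: 6.05
eef_pos: [0.6118, -0.0037, 0.0751]
ee_rot: [[-0.964, 0.266, 0.002], [0.266, 0.964, -0.001], [-0.002, -0.001, -1.0]]
contact_force: [-1.8, -2.1, 8.5]
opening: -0.0
grip_force: 3.4
```

>>> move_arm(
  series=[
    [[0, 0, 0.025], [0, 0, 0], 0],
    [[0, 0, 0.025], [0, 0, 0], 0],
    [[0, 0, 0.025], [0, 0, 0], 0],
    [[0, 0, 0.025], [0, 0, 0], 0],
  ],
)

```text
time_s: 6.55
eef_pos: [0.6119, -0.0038, 0.0748]
ee_rot: [[-0.964, 0.266, 0.003], [0.266, 0.964, -0.001], [-0.003, 0.0, -1.0]]
contact_force: [-5.1, -2.3, 14.9]
opening: 0.0001
grip_force: 7.0
```

>>> move_arm(
  series=[
    [[0, 0, -0.3], [0, 0, 0], 0],
    [[0, 0, -0.6], [0, 0, 0], 0],
    [[0.1, -0.45, -0.6], [0, 0, 0], 0],
    [[0.14, -0.87, -0.6], [0, 0, 0], 0],
    [[0.14, -0.87, -0.6], [0, 0, 0], 0],
  ],
)

```text
time_s: 7.18
eef_pos: [0.5807, -0.0701, 0.1197]
ee_rot: [[-0.962, 0.271, 0.0], [0.271, 0.962, -0.001], [-0.0, -0.001, -1.0]]
contact_force: [-0.5, 0.5, -0.4]
opening: 0.0001
grip_force: 0.0
```

>>> move_arm(
  series=[
    [[0.14, -0.45, 0], [0, 0, 0], 0],
    [[0.15, -0.87, 0], [0, 0, 0], 0],
    [[0.15, -0.87, 0], [0, 0, 0], 0],
    [[0.15, -0.87, 0], [0, 0, 0], 0],
  ],
)

```text
time_s: 7.68
eef_pos: [0.5526, -0.1283, 0.1193]
ee_rot: [[-0.965, 0.264, 0.001], [0.264, 0.965, 0.002], [-0.0, 0.002, -1.0]]
contact_force: [-0.1, 0.8, 0.7]
opening: 0.0
grip_force: 0.0
```

Run:
```python
from h import *
snap('scene','s4');snap('wrist','w4'); P=np.load('P.npy')
a=cv2.imread('pics/s4.png')[150:320,220:400];b=cv2.imread('pics/w4.png')[120:300,200:560]
cv2.imwrite('pics/c4.png',np.hstack([cv2.resize(a,None,fx=2.4,fy=2.4),cv2.copyMakeBorder(b,0,228,0,0,cv2.BORDER_CONSTANT)]))
e=manip.sense();print(e['eef_pos'],e['contact_force']); g=e['eef_pos']-np.r_[P[:2],0];c,q=np.cos(P[2]),np.sin(P[2]);print('box',c*g[0]+q*g[1],-q*g[0]+c*g[1])
print(proj('w4',b2w(P,(0,-.105,.072))))
```

```text
[ 0.55259517 -0.127916    0.11919264] [ 0.70781418 -0.15906939 -0.24454303]
box -0.0007836959950147174 -0.10121018238445294
[273.57858494 234.40653742]
```

View pics/c4.png

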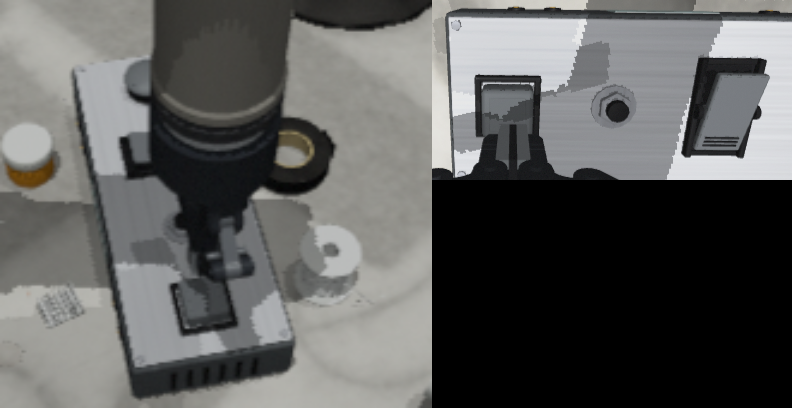

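The rocker is tipped with its ribbed end down. The fingertip is at crop column 514 against the key frame centre at 508, so I'll correct about 3 mm and press.

>>> move_arm(
  series=[
    [[0, -0.04, 0.25], [0, 0, 0], 0],
    [[0, -0.04, 0.42], [0, 0, 0], 0],
    [[0, -0.04, 0.48], [0, 0, 0], 0],
    [[0, -0.04, 0.54], [0, 0, 0], 0],
    [[0, -0.04, 0.58], [0, 0, 0], 0],
  ],
)

```text
time_s: 8.4
eef_pos: [0.5505, -0.1321, 0.0756]
ee_rot: [[-0.964, 0.265, -0.001], [0.265, 0.964, 0.003], [0.002, 0.003, -1.0]]
contact_force: [-10.5, 4.5, 27.0]
opening: 0.0002
grip_force: 13.9
```

>>> move_arm(
  series=[
    [[0, 0, 0.02], [0, 0, 0], 0],
    [[0, 0, 0.02], [0, 0, 0], 0],
    [[0, 0, 0.02], [0, 0, 0], 0],
  ],
)

```text
time_s: 8.78
eef_pos: [0.5505, -0.1321, 0.0757]
ee_rot: [[-0.964, 0.265, -0.0], [0.265, 0.964, 0.004], [0.001, 0.004, -1.0]]
contact_force: [-10.4, 5.2, 24.3]
opening: 0.0001
grip_force: 12.3
```

Run:
```python
from h import *
e=manip.sense();print(e['eef_pos'],e['contact_force'],e['time_s']);print(manip.sign_off())
```

```text
[ 0.55052658 -0.13212709  0.07570067] [-10.43133332   5.15896323  24.27822334] 8.775
the job is handed in; nothing more can be done
None
```

I pressed the breaker pin fully in, then tipped the rocker fully over, and handed the job in at 8.8 s with the finger still holding the test key down at about 24 N; no move went near the stop button or the items round the box, and the hand-in returned no verdict.

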